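# Pull a meal tray out from under the bridge shelf and tare it on the scale

### The job

Use the tray puller to hook the two-compartment tray that stands under the low clear shelf and drag it out until it is pressed firmly, but without slamming, against the stop strip on the bench; keep the gripper itself off the tray until it is out. Stand the puller back on the bench, clear of the tray, then set the empty tray gently in the middle of the scale's steel plate, let go, and press the tare key fully in and release it. Leave everything else on the bench where it is.

Things in the scene. Friction and masses are not known exactly. Their poses are not given: they have to be found in the camera images.
- hook_grip (a point): Middle of the white handle (105 x 24 wide x 24 mm tall) of the tray puller, a loose tool 200 mm long, 0.22 kg, standing like a bridge on its hook blade and a rear foot (40 mm wide, 48 mm behind this point, as low as the blade). 40 mm above the bench as it stands; x runs along the tool to the blade, z up. A flat steel bar 24 mm wide, underside 40 mm above the blade's foot, joins handle and blade.
- hook_tip (a point): Middle of the lower edge of the puller's hook blade: a flat steel plate turned down at the front end of the bar, 36 mm wide, 5 mm thick, reaching 40 mm below the bar. It lies 142.5 mm ahead of and 40 mm below hook_grip; axes as hook_grip. At bench height when the tool stands.
- tray_center (a point): Centre, half-way up, of the empty black meal tray under the shelf (loose, 0.18 to 0.37 kg); x along its length, z up. 150 (x) by 120 by 45 mm tall, open, walls and floor 5 mm; outside flange 8 mm wide round the top. A divider 10 mm thick, 42 mm tall runs along y through the centre; it can be pinched from above. At the start the -x end faces the opening, 10 to 45 mm behind the shelf's front edge.
- rack: Low bridge shelf, a clear board in a steel frame, fixed to the bench. Origin on the bench under the middle of its front edge; x points into the shelf, z up. Board 340 mm deep (x 0 to 0.34), 310 mm wide, underside 140 mm and top 156 mm above the bench, four 20 mm square posts at its corners; boxes on its rear third, up to 220 mm above the bench. Open on all sides below.
- stop: Rigid steel stop strip fixed on the bench, 12 mm tall and thick, 220 mm long along its y. Origin on the bench, middle of the face that meets the tray, 185 mm in front of the shelf's front edge; x points to the shelf. Dragging the tray takes about 1 to 5 N; a pull of 8 to 12 N in all leaves it pressed firmly on the strip; over 30 N on the strip is a slam.
- plate (a point): Middle of the top face of the bench scale's steel plate, 200 mm square, 70 mm above the bench, level and rigid, fixed. x points away from the key ledge, z up.
- tare_top (a point): Middle of the top of the scale's round tare key (26 mm across), on the ledge on the -x side of the plate, 134 mm from the plate's middle along its -x and 50 mm along its +y; z up. The ledge lies 19 mm lower than the plate. A black display lies beside it on the ledge.
- tare (a joint): Travel of the tare key in m: 0 released, 0.006 fully in. Spring return, about 5 N to push it fully in.
- ramekin: Bystander: white ceramic ramekin 74 mm across, 45 mm tall, origin under its centre.
- bowl: Bystander: steel bowl 110 mm across, 55 mm tall, origin under its centre.
- spatula: Bystander: spatula 200 mm long lying flat along its x, origin under its middle. It has no hook.
- jar: Bystander: closed jar 56 mm across, 90 mm tall under the shelf behind the tray, origin under its centre.
- plain_tray: Bystander: black tray 150 x 120 x 45 mm with a single compartment and no divider, on the open bench; origin under its centre.
Things that resemble listed ones, but are neither listed nor needed, are in the scene too. What is shaped like the part that bears hook_grip but orange or purple is not meant.

How it is judged (in metres and radians):
On the way, in this order (a step that is already met when the one before it is completed fails the run):
1. the puller holds the tray pressed against the stop strip (at least 3 N for 0.3 s) (contact force between tray and stop above 3 N and contact force between hook and tray above 2 N), for 0.3 s.
2. the puller stands released on the bench, clear of the tray (height (world z) of hook_grip between 0.033 and 0.048 m and height (world z) of hook_tip below 0.01 m and angle between hook_grip's own z axis and vertical below 0.1 rad and contact force between the fingers and hook below 0.1 N and linear speed of hook below 0.02 m/s and contact force between hook and tray below 0.1 N), for 0.2 s.
3. the tray rests released, upright, within 30 mm of the middle of the scale plate (x of tray_center in the frame of plate between -0.03 and 0.03 m and y of tray_center in the frame of plate between -0.03 and 0.03 m and z of tray_center in the frame of plate between 0.015 and 0.03 m and angle between tray_center's own z axis and vertical below 0.08 rad and contact force between the fingers and tray below 0.1 N and linear speed of tray below 0.02 m/s), for 0.2 s.
4. the tare key is pressed fully in, with the tray on the plate (x of tray_center in the frame of plate between -0.03 and 0.03 m and y of tray_center in the frame of plate between -0.03 and 0.03 m and z of tray_center in the frame of plate between 0.015 and 0.03 m and angle between tray_center's own z axis and vertical below 0.08 rad and value of joint tare above 0.0048 m), for 0.05 s.
At the end, for the whole second after the job is handed in: The tray rests released, upright and still on the scale plate, its centre within 30 mm of the plate's middle along each side; the puller stands upright and released on the bench; the tare key is released (less than 1.5 mm in) (all of step 3 and height (world z) of hook_grip between 0.033 and 0.048 m and height (world z) of hook_tip below 0.01 m and angle between hook_grip's own z axis and vertical below 0.1 rad and contact force between the fingers and hook below 0.1 N and linear speed of hook below 0.02 m/s and value of joint tare below 0.0015 m); the robot touches nothing.
It fails at once if the gripper touches the tray (over 1 N) before it is drawn out of the shelf (contact force between the fingers and tray above 1 N and x of tray_center in the frame of rack above -0.06 m).
It fails at once if the tray is slammed into the stop strip by the pull (over 30 N, gripper not on the tray) (contact force between tray and stop above 30 N and contact force between the fingers and tray below 0.5 N).
It fails at once if the tray is dropped or flung (over 0.5 m/s, out of the gripper) (linear speed of tray above 0.5 m/s and contact force between the fingers and tray below 0.1 N).
It fails at once if the tare key is pressed before the tray stands on the plate (value of joint tare above 0.0035 m and horizontal distance between tray_center and plate above 0.06 m).
It fails at once if a bystander is moved (more than 30 mm) (distance of any of ramekin, bowl, spatula, jar, plain_tray from where it was at the start of the episode above 0.03 m).
It also fails if it takes over 72 s, if anything falls off the work surface, if the arm or the gripper's body presses on something with over 40 N, if the wrist force passes 120 N, or if a joint passes its speed limit or range.

### The arm

A 6-joint arm with a two-finger parallel gripper is mounted at the origin on the work surface. World frame = base frame: x ahead of the robot, y to its left, z up, the work surface at z = 0. Lengths are in mm, angles in rad, forces in N, time in s.
With the tool pointing down it reaches from about 300 to 775 mm from the base axis. Payload 14.6 kg.
Tool frame: the origin (TCP) lies at the very end of the fingers, on their centre line; the grasp point (between the pads) lies 19 mm behind it; z points along the fingers, y is the line along which they close (so a half turn about z gives the same grasp; the last joint's range is limited). The gripper opens to 94 mm and grips with 3 to 60 N. Pads are 16 mm wide; open, the fingers measure 119 mm over their backs; the gripper's body (75 mm by 177 mm) begins 78 mm behind the grasp point.
Start: joints at [1.051, 0.3, 1.521, -0, 1.321, -0.067], TCP at [240.613, 494.565, 171.346] pointing down, gripper open.
Joint ranges: [-3.03, 3.03], [-0.79, 2.21], [0.23, 2.52], [-1.04, 4.18], [0, 3.07], [-2.55, 2.55]. Speed limits (rad/s): [2.22, 2.22, 2.57, 3.14, 3.14, 3.14].

### API

Orientations are given as [roll, pitch, yaw] about the fixed x, y, z axes, in that order (R = Rz(yaw) Ry(pitch) Rx(roll)).
In Python, from cell import manip, optics gives the robot as it stands.
- The arm moves only by the shell command python3 -m crank 'ROWS' [FORCE]. ROWS is JSON, a list of rows, each a list of 7 numbers: the opening in per cent of the stroke, from 0 (shut) to 100 (fully open), then the shift along the tool's x, y, z in mm, then the turn, a rotation vector about the tool's x, y, z in rad. A call has 1 to 10 rows; each row is the pose to reach, as a shift and turn from the pose commanded when the call began, along the tool's axes at that moment; what a row does not reach only later rows make up. A row lasts 1/10 s, in which the tool goes at most 50 mm and 8.59 degrees, less where a joint would pass 70% of its speed; a pose out of reach is approached as far as the arm can. A call with a gripper value outside its range is refused whole. The fingers move at their own pace and stop on an object; FORCE is the grip in N (left out, the last holds). Time passes only in rows, so rows that repeat a pose let the fingers close. It gives the time, the measured TCP pose, the force, the opening and the grip force at its end, in the units of the state.
- manip.read_state(): the state, without advancing time (a new reading comes with each control period).
- optics.camera(name): name is "scene" or "top" or "wrist"; returns (picture, depth): 384x512x3 uint8, red, green, blue; 384x512 float32, mm along the optical axis (not along the pixel's ray), 0 where there is no reading.
- optics.calibration(name): a dict with "camera_matrix" (3x3 intrinsics, pixels), "k1" (the pictures are not rectified: a ray, as slopes to the right and down, at radius r is drawn at 1 + k1 r^2 times it, then the intrinsics apply), "R" (3x3) and "t" (3): a world point X has camera coordinates R X + t. Camera axes: x right, y down, z forward; pixel columns grow to the right and rows downward; lengths in mm; the calibration is good to about 2 mm. A picture is of the moment at which its call begins: read the wrist's pose just before it. calibration takes no time and is no camera call; for the wrist camera it gives the pose at the moment of the call.
- manip.sign_off(): hands the job in; it is judged then, once.
The state is a dict: "clock": time; "joints": joint angles; "qd": joint speeds; "effort": joint torques, N m; "eef_pos": TCP position; "eef_rot": TCP orientation; "wrist_force": force on the tool from outside, world axes, zero at the start; "moment": the same for the moment, N m; "finger_gap": finger opening in mm; "finger_force": force on a finger pad.
Only numpy, scipy, OpenCV 4.12 (cv2) and the standard library are available. Lean on these libraries where they do the work, as an engineer would, in place of code of your own. Each camera call takes 0.05 s, during which the arm holds its last target. There are 200 camera calls.

## Working session

There is one attempt and no reset: what is moved stays moved. The work goes in short steps, Python scripts to look and compute and a shell command to move; the robot and the scene stay as the last step left them, time stands still between calls to the robot, and variables do not carry over. Pictures are saved under pics/ and viewed, at most 10 in all, crops included, and the job is handed in when it is done.

```bash
mkdir -p pics; cat > h.py <<'E'
import numpy as np,cv2
from cell import manip,optics
def snap(n,f):
    c=optics.calibration(n); p,d=optics.camera(n)
    cv2.imwrite(f'pics/{f}.png',p[:,:,::-1]); np.savez(f'pics/{f}.npz',d=d,p=p,**{k:np.array(v) for k,v in c.items()})
def load(f): return np.load(f'pics/{f}.npz')
def ray(z,u,v):
    K=z['camera_matrix'];x=(u-K[0,2])/K[0,0];y=(v-K[1,2])/K[1,1]
    a,b=x,y
    for _ in range(20):
        s=1+float(z['k1'])*(a*a+b*b);a,b=x/s,y/s
    return np.array([a,b,1.])
def px(z,u,v,depth=None):
    d=z['d'][int(round(v)),int(round(u))] if depth is None else depth
    return z['R'].T@(ray(z,u,v)*d-z['t'])
def onz(z,u,v,h):
    r=z['R'].T@ray(z,u,v);o=-z['R'].T@z['t'];return o+r*(h-o[2])/r[2]
E
python3 - <<'E'
from h import *
snap('top','top0');snap('scene','scene0')
a=cv2.imread('pics/top0.png');b=cv2.imread('pics/scene0.png')
cv2.imwrite('pics/top0b.png',cv2.resize(a,(800,600),interpolation=2))
cv2.imwrite('pics/scene0b.png',cv2.resize(b,(800,600),interpolation=2))
for n in('top','scene'):
  z=load(n+'0');print(n,-z['R'].T@z['t'],z['R'])
print(manip.read_state())
E
```

```text
top [ 198.24866653  -24.53386356 1537.13018566] [[-0.00886978 -0.99996005  0.00111071]
 [-0.9795237   0.00846508 -0.20115083]
 [ 0.20113339 -0.00287213 -0.97955965]]
scene [ 1104.02042563 -1042.36091381   945.07988292] [[ 0.85143919  0.52443592 -0.00427481]
 [ 0.30699395 -0.50499039 -0.80668422]
 [-0.42521291  0.68553022 -0.59096726]]
{'clock': 0.1, 'joints': array([ 1.05139602e+00,  3.00419679e-01,  1.52147954e+00,  8.94159629e-06,
        1.32068343e+00, -6.65817701e-02]), 'qd': array([ 0.00155303, -0.00169978, -0.00219315,  0.0004299 ,  0.0004893 ,
        0.00171667]), 'effort': array([ 1.23440201e-03, -5.32642579e+01, -3.53288269e+01,  7.10172113e-02,
        2.34550936e-02, -3.87439832e-05]), 'eef_pos': array([240.49349862, 494.3575682 , 170.8575026 ]), 'eef_rot': array([-3.14060543e+00, -7.45086042e-05,  2.68877187e+00]), 'wrist_force': array([-0.10972664,  0.48442696, -0.21908984]), 'moment': array([ 0.01959829,  0.01961351, -0.06289143]), 'finger_force': 0.0, 'finger_gap': 93.82916306679518}
```

View pics/top0b.png

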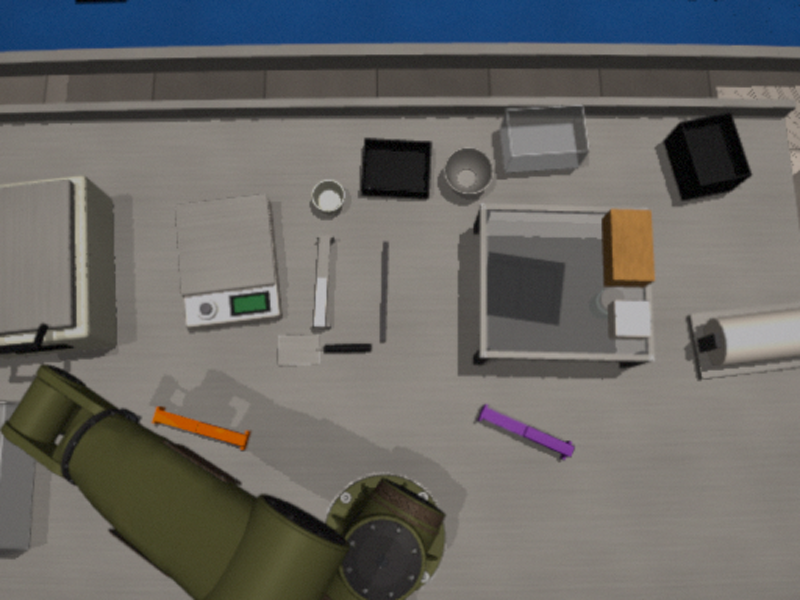

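View pics/scene0b.png

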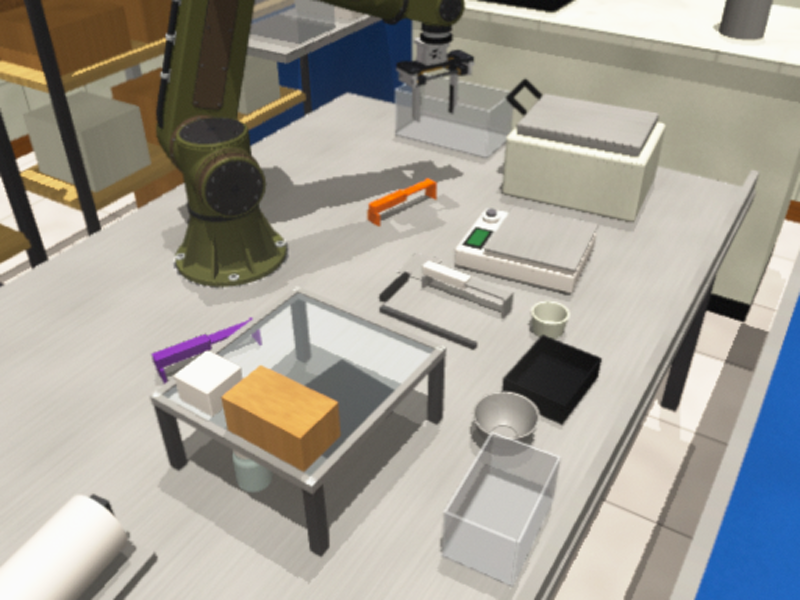

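The top view shows, in view pixels:
- **Puller:** the white tool is at (322,285), with its blade up at (323,238). Lookalikes are the orange tool (200,428), the purple tool (525,430) and the spatula (325,349).
- **Tray:** it is under the shelf at (525,285). Lookalikes are the plain tray (397,168), the black bin (707,157) and the clear bin (543,140).
- **Stop and scale:** the stop strip is at (384,290). The scale is at (228,260), with its key at (207,309).

I choose the white tool and the tray under the shelf, and will check both in a close crop.

```bash
python3 - <<'E'
from h import *
a=cv2.imread('pics/top0.png')
c=a[110:250,100:380]
cv2.imwrite('pics/crop1.png',cv2.resize(c,(800,400),interpolation=2))
E
```

```text
(no output)
```

View pics/crop1.png

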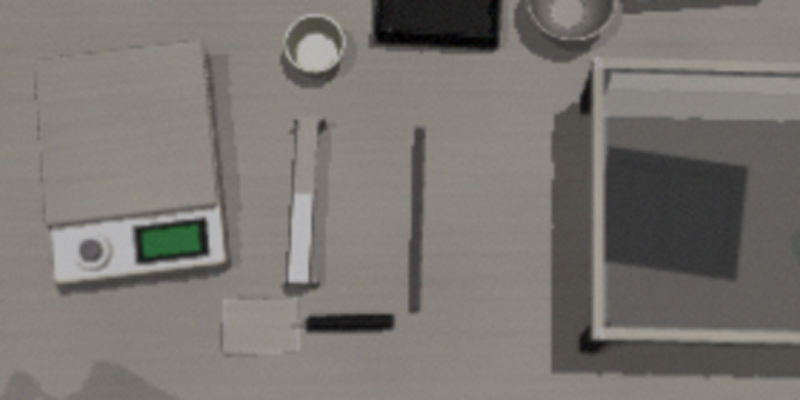

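```bash
python3 - <<'E'
from h import *
np.set_printoptions(precision=1,suppress=True)
z=load('top0')
f=lambda n,x,y,h:print(n,onz(z,100+x/2.857-.3,110+y/2.857-.3,h),px(z,100+x/2.857-.3,110+y/2.857-.3))
f('handle front',303,193,52);f('handle rear',298,282,52);f('blade L',294,123,40);f('blade R',323,123,40);f('bar@blade',308,123,44)
f('stop top R',425,128,12);f('stop bot R',420,311,12)
f('rackfront far',595,60,156);f('rackfront near',595,338,156)
for p in((606,147),(747,167),(737,280),(606,262)):f('tray',*p,45)
for p in((37,58),(203,42),(219,207),(47,224)):f('plate',*p,70)
f('key',92,249,55);f('ledge',110,270,51)
f('ramekin',315,45,45);f('spat',350,322,8)
E
```

```text
handle front [534.9 128.1  52. ] [537.7 129.4  39.5]
handle rear [431.  132.6  52. ] [432.2 133.4  44. ]
blade L [622.2 141.   40. ] [627.2 143.   22.2]
blade R [621.9 106.8  40. ] [624.5 107.6  30.7]
bar@blade [620.9 124.1  44. ] [620.  123.8  47.3]
stop top R [622.5 -13.   12. ] [622.  -13.   13.7]
stop bot R [401.9  -5.7  12. ] [403.7  -5.6  -1.6]
rackfront far [ 658.4 -201.4  156. ] [ 657.5 -201.   158.7]
rackfront near [ 352.4 -191.3  156. ] [ 352.6 -191.6  153.8]
tray [ 588.6 -224.8   45. ] [ 561.  -210.7  150.3]
tray [ 563.3 -389.5   45. ] [ 537.  -363.3  152.1]
tray [ 429.8 -370.4   45. ] [ 413.  -345.3  153.3]
tray [ 452.2 -220.1   45. ] [ 433.8 -206.   153.1]
plate [696.2 441.6  70. ] [718.9 462.9   3.1]
plate [713.3 246.1  70. ] [739.5 259.8  -4.5]
plate [515.3 222.   70. ] [519.3 225.1  51.6]
plate [497.2 419.   70. ] [495.7 416.8  77.3]
key [470.5 369.8  55. ] [466.7 364.2  76.1]
ledge [446.6 349.   51. ] [445.9 347.9  55.4]
ramekin [716.8 116.9  45. ] [730.  120.5   7.1]
spat [390.2  76.    8. ] [389.4  75.6  14.5]
```

The crop confirms both choices. The white handle spans crop pixels (303,193) to (298,282), with its blade at (308,123). The tray under the shelf has a far edge from (747,167) to (737,280).

```bash
cat >> h.py <<'E'
from scipy.spatial.transform import Rotation as Ro
def plan(x,y,z,yaw):
    s=manip.read_state();R=Ro.from_euler('xyz',s['eef_rot'])
    d=R.inv().apply(np.array([x,y,z])-s['eef_pos']);T=Ro.from_euler('xyz',[np.pi,0,yaw])
    print('at',s['eef_pos'].round(1),s['eef_rot'].round(3),'F',s['wrist_force'].round(1),'gap',round(s['finger_gap'],1),'t',s['clock'])
    print('shift',d.round(1),'turn',(R.inv()*T).as_rotvec().round(3),'rows',np.linalg.norm(d)/50)
E
python3 -c "
from h import *
plan(483,130,171,3.097)"
```

```text
at [240.5 494.4 170.9] [-3.141 -0.     2.689] F [-0.1  0.5 -0.2] gap 93.8 t 0.1
shift [-377.5 -221.5    0. ] turn [-0.001 -0.    -0.408] rows 8.753647491677972
```

```bash
python3 -m crank '[[100,-377,-221,0,0,0,-0.41],[100,-377,-221,0,0,0,-0.41],[100,-377,-221,0,0,0,-0.41],[100,-377,-221,0,0,0,-0.41],[100,-377,-221,0,0,0,-0.41],[100,-377,-221,0,0,0,-0.41],[100,-377,-221,0,0,0,-0.41],[100,-377,-221,0,0,0,-0.41],[100,-377,-221,0,0,0,-0.41],[100,-377,-221,0,0,0,-0.41]]' 50
python3 - <<'E'
from h import *
print(manip.read_state()['qd'].round(2))
snap('wrist','w1');plan(483,130,21,3.097)
cv2.imwrite('pics/w1b.png',cv2.resize(cv2.imread('pics/w1.png'),(800,600)))
E
```

```text
clock: 1.1
eef_pos: [484.8, 126.9, 170.9]
eef_rot: [-3.141, -0.0, 3.094]
wrist_force: [-0.1, 0.6, -0.2]
finger_gap: 94.0
finger_force: 0.0
[ 0.09 -0.02  0.04  0.02  0.    0.09]
at [483.6 128.9 170.8] [-3.141e+00 -1.000e-03  3.095e+00] F [-0.3  0.6  0.7] gap 94.4 t 1.15
shift [  0.5   1.1 149.8] turn [-0.    -0.001 -0.002] rows 2.9965959000182476
```

View pics/w1b.png

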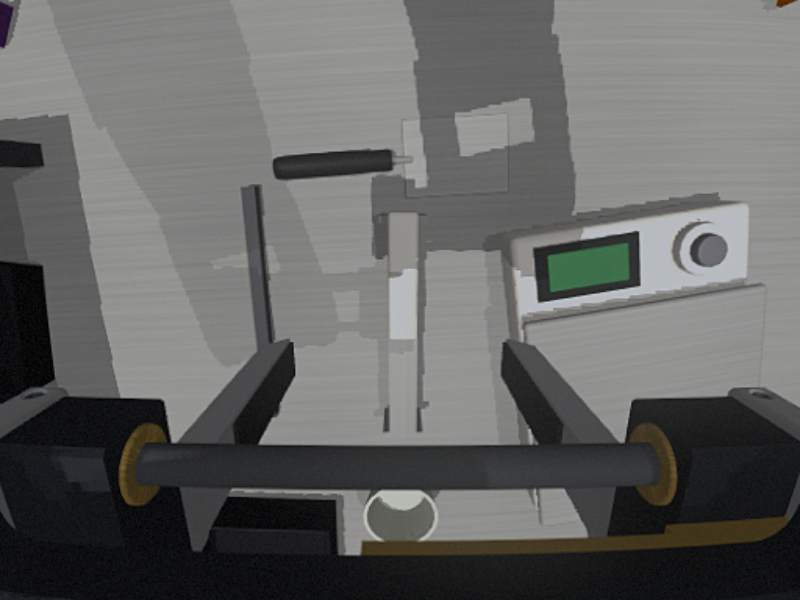

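The wrist view shows the handle running from (403,213) to (402,340), centred between the fingers, and the key at (708,248).

```bash
python3 - <<'E'
from h import *
np.set_printoptions(precision=1,suppress=True)
z=load('w1')
for n,u,v,h in(('rear',403,213,52),('front',402,340,52),('key',709,250,57),('pl nearL',525,324,70),('pl nearR',765,286,70)):print(n,onz(z,u*.64,v*.64,h),px(z,u*.64,v*.64))
E
```

```text
rear [430.  133.4  52. ] [430.1 133.4  50.9]
front [533.4 128.   52. ] [536.1 127.9  44.8]
key [468.1 377.7  57. ] [465.2 365.2  73.6]
pl nearL [518.4 224.7  70. ] [518.9 225.2  68.4]
pl nearR [496.7 420.9  70. ] [515.2 484.2   1.5]
```

```bash
python3 -m crank '[[80,2,2,50,0,0,0],[80,2,2,100,0,0,0],[80,2,2,130,0,0,0],[80,2,2,150,0,0,0],[80,2,2,150,0,0,0],[0,2,2,150,0,0,0],[0,2,2,150,0,0,0],[0,2,2,150,0,0,0],[0,2,2,150,0,0,0],[0,2,2,150,0,0,0]]' 50
python3 -m crank '[[0,0,0,0,0,0,0],[0,0,0,-20,0,0,0],[0,0,0,-60,0,0,0],[0,0,0,-100,0,0,0],[0,0,0,-100,0,0,0]]' 
python3 -c "
from h import *
plan(520,30,121,1.43)"
```

```text
clock: 2.15
eef_pos: [481.2, 133.0, 21.8]
eef_rot: [3.141, 0.001, 3.099]
wrist_force: [-0.3, -0.0, -0.2]
finger_gap: 38.5
finger_force: 0.0
clock: 2.65
eef_pos: [483.3, 133.4, 126.3]
eef_rot: [3.14, 0.008, 3.099]
wrist_force: [0.3, 0.5, -0.7]
finger_gap: 1.0
finger_force: 0.0
at [483.3 133.4 126.3] [3.14  0.008 3.099] F [ 0.3  0.5 -0.7] gap 1.0 t 2.65
shift [ -41.  -101.8    5.4] turn [0.008 0.004 1.669] rows 2.197404751553382
```

The fingers were slower than I allowed for and closed above the handle. I'll check that the puller hasn't moved.

```bash
python3 -m crank '[[100,0,0,-44,0,0,0],[100,0,0,-44,0,0,0],[100,0,0,-44,0,0,0],[100,0,0,-44,0,0,0],[100,0,0,-44,0,0,0],[100,0,0,-44,0,0,0],[100,0,0,-44,0,0,0]]'
python3 - <<'E'
from h import *
snap('wrist','w2');plan(482,130.7,21,3.094)
cv2.imwrite('pics/w2b.png',cv2.resize(cv2.imread('pics/w2.png'),(800,600)))
E
```

```text
clock: 3.35
eef_pos: [480.9, 133.0, 164.9]
eef_rot: [-3.141, -0.001, 3.099]
wrist_force: [-0.5, 0.1, 0.2]
finger_gap: 53.3
finger_force: 0.0
at [480.9 133.  165. ] [-3.141 -0.     3.099] F [ 0.6 -0.4 -0. ] gap 57.5 t 3.4
shift [ -1.2  -2.2 144. ] turn [-0.    -0.     0.005] rows 2.881028036143281
```

View pics/w2b.png

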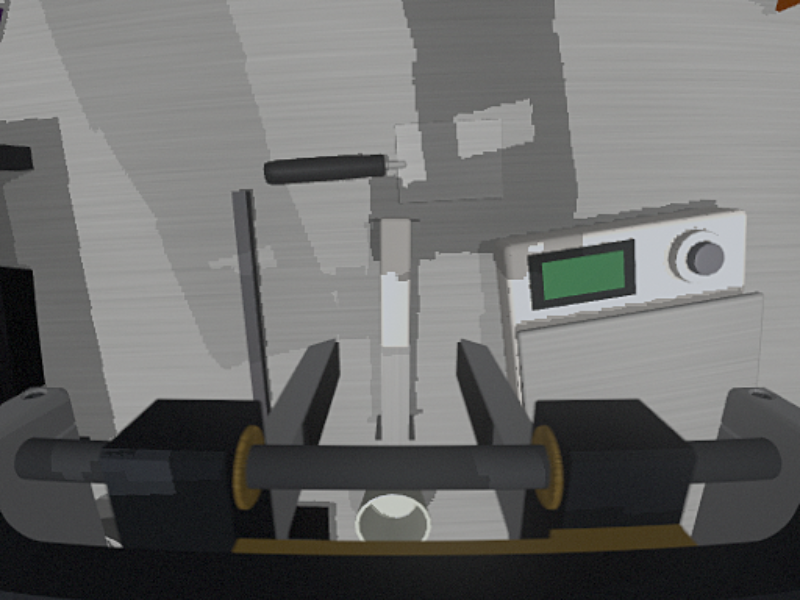

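The puller still stands in place, with its handle from (396,219) to (395,347). I'll go down again and allow more closing time.

```bash
python3 -m crank '[[62,-1,-2,50,0,0,0],[62,-1,-2,100,0,0,0],[62,-1,-2,130,0,0,0],[62,-1,-2,144,0,0,0],[10,-1,-2,144,0,0,0],[0,-1,-2,144,0,0,0],[0,-1,-2,144,0,0,0],[0,-1,-2,144,0,0,0],[0,-1,-2,144,0,0,0],[0,-1,-2,144,0,0,0]]' 50
python3 -m crank '[[0,0,0,0,0,0,0],[0,0,0,0,0,0,0],[0,0,0,0,0,0,0]]'
python3 -c "
from h import *
plan(482,130,121,3.094)"
```

```text
clock: 4.4
eef_pos: [482.1, 131.0, 21.7]
eef_rot: [3.141, 0.001, 3.099]
wrist_force: [-0.1, -0.5, -0.9]
finger_gap: 13.5
finger_force: 0.0
clock: 4.7
eef_pos: [481.9, 131.0, 21.3]
eef_rot: [3.142, -0.0, 3.099]
wrist_force: [-0.7, 0.1, 0.1]
finger_gap: -0.2
finger_force: 0.0
at [481.9 131.   21.3] [ 3.142 -0.     3.099] F [-0.7  0.1  0.1] gap -0.2 t 4.7
shift [ -0.1  -0.9 -99.7] turn [ 0.    -0.     0.005] rows 1.9932089910888644
```

```bash
python3 - <<'E'
from h import *
snap('wrist','w3');snap('scene','s3')
a=cv2.resize(cv2.imread('pics/w3.png'),(400,300));b=cv2.resize(cv2.imread('pics/s3.png')[90:240,200:400],(400,300),interpolation=2)
cv2.imwrite('pics/w3b.png',np.hstack([a,b]))
E
```

```text
(no output)
```

View pics/w3b.png

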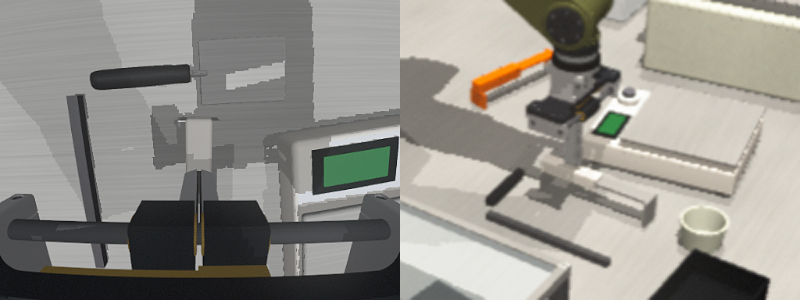

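```bash
python3 - <<'E'
from h import *
np.set_printoptions(precision=1,suppress=True)
z=load('w3')
print('cam',-z['R'].T@z['t'])
for n,u,v in(('rear',200,122),('h',200,140),('h2',195,155),('h3',200,165),('tipL',190,175),('tipR',206,175),('f',192,190),('f',208,190),('bench',150,60),('foot',180,122),('ledge',290,170)):print(n,px(z,u*1.28,v*1.28),z['d'][int(v*1.28),int(u*1.28)])
z=load('w1')
print('cam',-z['R'].T@z['t'])
for n,u,v in(('rear',403,216),('h',403,240),('h',403,270),('h',403,300),('h',403,330),('h',403,335),('bar',403,350),('bar',403,380),('bar',403,420),('bench',320,250)):print(n,px(z,u*.64,v*.64))
E
```

```text
cam [408.6 133.5 235.5]
rear [431.8 133.7  53.5] 181.81833
h [447.7 133.1  52.6] 186.8304
h2 [461.2 128.   52.4] 190.46622
h3 [470.7 132.1  52.8] 192.5163
tipL [472.9 123.7  71. ] 175.52689
tipR [473.8 136.9  70. ] 176.76537
f [473.4 126.1  98.7] 149.74553
f [473.6 137.3  99.1] 148.44594
bench [371.5  84.6   1.1] 218.14668
foot [433.8 114.5  30.7] 204.64835
ledge [483.  219.1  43.3] 202.7829
cam [411.5 130.  385. ]
rear [432.2 133.3  53.3]
h [450.7 132.5  53. ]
h [474.6 131.4  52. ]
h [498.8 130.3  53.3]
h [524.5 129.2  52.8]
h [528.5 129.   53.7]
bar [544.3 128.4  47.1]
bar [571.8 127.2  47.5]
bar [611.9 125.4  45.6]
bench [462.1  57.3   1.5]
```

```bash
python3 - <<'E'
from h import *
np.set_printoptions(precision=1,suppress=True)
z=load('w1')
for u,v in((290,348),(285,360),(508,346),(515,360),(250,390)):print(px(z,u*.64,v*.64))
z=load('w2')
for u,v in((334,346),(325,360),(462,346),(475,360)):print(px(z,u*.64,v*.64))
z=load('w3')
for v in range(200,235,3): print(v,[px(z,u,v).round(0).tolist() for u in (246,262)])
print(manip.read_state())
E
```

```text
[476.9  79.6 210.3]
[478.2  79.9 220.8]
[480.2 175.1 211.2]
[480.  173.9 227.3]
[473.9  77.7 256.7]
[473.  105.1 204.7]
[471.2 104.6 224.7]
[475.3 160.9 205. ]
[474.3 163.4 223.2]
200 [[462.0, 125.0, 53.0], [462.0, 137.0, 54.0]]
203 [[464.0, 125.0, 53.0], [465.0, 137.0, 52.0]]
206 [[466.0, 125.0, 53.0], [467.0, 137.0, 52.0]]
209 [[469.0, 125.0, 53.0], [470.0, 136.0, 52.0]]
212 [[471.0, 125.0, 53.0], [472.0, 136.0, 53.0]]
215 [[473.0, 125.0, 53.0], [473.0, 136.0, 54.0]]
218 [[473.0, 125.0, 59.0], [474.0, 136.0, 58.0]]
221 [[473.0, 125.0, 65.0], [474.0, 136.0, 65.0]]
224 [[473.0, 125.0, 71.0], [474.0, 136.0, 70.0]]
227 [[473.0, 126.0, 76.0], [474.0, 136.0, 75.0]]
230 [[473.0, 126.0, 81.0], [474.0, 136.0, 80.0]]
233 [[474.0, 126.0, 84.0], [474.0, 135.0, 85.0]]
{'clock': 4.8, 'joints': array([ 0.2,  0.4,  1.8,  0. ,  1. , -1.3]), 'qd': array([ 0.,  0., -0., -0.,  0.,  0.]), 'effort': array([  0. , -50.7, -28.5,   0. ,   0.1,   0. ]), 'eef_pos': array([481.9, 131. ,  21.3]), 'eef_rot': array([ 3.1, -0. ,  3.1]), 'wrist_force': array([ 0.2, -0.5,  0.5]), 'moment': array([-0., -0., -0.]), 'finger_force': 0.0, 'finger_gap': 0.6174913011321319}
```

The depth shows the real fingertips about 35 mm above the reported TCP: the tip edge is at z≈56 when the TCP reads 21. The fingers therefore closed just above the handle, and the puller hasn't moved. I'll open and go 34 mm lower.

```bash
python3 -m crank '[[60,0,0,-8,0,0,0],[60,0,0,-8,0,0,0],[60,0,0,-8,0,0,0],[60,0,0,-8,0,0,0],[60,0,0,-8,0,0,0],[60,0,0,-8,0,0,0],[60,0,0,-8,0,0,0],[60,0,0,-8,0,0,0],[60,0,0,-8,0,0,0]]'
python3 -m crank '[[60,0,0,15,0,0,0],[60,0,0,25,0,0,0],[60,0,0,35,0,0,0],[60,0,0,42,0,0,0],[60,0,0,42,0,0,0]]'
```

```text
clock: 5.7
eef_pos: [481.9, 130.9, 29.3]
eef_rot: [-3.142, -0.0, 3.099]
wrist_force: [-0.6, -0.3, -0.3]
finger_gap: 56.3
finger_force: 0.0
clock: 6.2
eef_pos: [481.4, 130.8, -13.6]
eef_rot: [-3.141, -0.002, 3.099]
wrist_force: [-0.6, -0.4, 0.5]
finger_gap: 56.5
finger_force: 0.0
```

```bash
python3 -m crank '[[0,0,0,0,0,0,0],[0,0,0,0,0,0,0],[0,0,0,0,0,0,0],[0,0,0,0,0,0,0],[0,0,0,0,0,0,0],[0,0,0,0,0,0,0],[0,0,0,0,0,0,0],[0,0,0,0,0,0,0]]' 50
```

```text
clock: 7.0
eef_pos: [482.1, 130.9, -12.5]
eef_rot: [3.142, 0.0, 3.099]
wrist_force: [-0.4, -1.0, 4.2]
finger_gap: 23.6
finger_force: 50.0
```

Gripped: the gap is 23.6 mm at 50 N. Handle height is therefore reported z + 52.5.

```bash
python3 -m crank '[[0,0,0,-15,0,0,0],[0,0,0,-40,0,0,0],[0,0,0,-62,0,0,0],[0,0,0,-62,0,0,0]]'
python3 -c "
from h import *
plan(549,20,49.5,1.437)"
```

```text
clock: 7.4
eef_pos: [483.1, 131.2, 51.4]
eef_rot: [3.141, 0.004, 3.099]
wrist_force: [0.5, 0.7, -1.7]
finger_gap: 23.5
finger_force: 50.0
at [483.1 131.2  51.4] [3.141 0.004 3.099] F [ 0.5  0.7 -1.7] gap 23.5 t 7.4
shift [ -70.6 -108.3    2.1] turn [0.004 0.002 1.662] rows 2.585920365859819
```

```bash
python3 -m crank '[[0,-7,-11,0,0,0,0.14],[0,-14,-22,0,0,0,0.28],[0,-21,-33,0,0,0,0.42],[0,-28,-44,0,0,0,0.56],[0,-35,-54,0,0,0,0.7],[0,-42,-65,0,0,0,0.84],[0,-49,-76,0,0,0,0.98],[0,-56,-87,0,0,0,1.12],[0,-63,-98,0,0,0,1.26],[0,-70,-108,0,0,0,1.4]]'
python3 -m crank '[[0,0,0,0,0,0,0.13],[0,0,0,0,0,0,0.262],[0,0,0,0,0,0,0.262],[0,0,0,0,0,0,0.262]]'
python3 - <<'E'
from h import *
snap('top','t4');snap('wrist','w4')
plan(534.5,-112,47.5,1.437)
a=cv2.resize(cv2.imread('pics/t4.png')[100:250,230:430],(400,300),interpolation=2);b=cv2.resize(cv2.imread('pics/w4.png'),(400,300))
cv2.imwrite('pics/4.png',np.hstack([a,b]))
E
```

```text
clock: 8.4
eef_pos: [546.8, 19.6, 47.7]
eef_rot: [-3.14, -0.0, 1.693]
wrist_force: [-0.8, 0.8, -2.4]
finger_gap: 23.5
finger_force: 50.0
clock: 8.8
eef_pos: [546.8, 20.1, 48.4]
eef_rot: [-3.14, 0.0, 1.441]
wrist_force: [0.2, 0.1, -2.3]
finger_gap: 23.4
finger_force: 50.0
at [547.   20.1  48.8] [-3.141  0.     1.44 ] F [ 0.2 -0.1 -2.2] gap 23.5 t 8.9
shift [-132.6    4.8    1.3] turn [-0.001  0.     0.003] rows 2.654497512474505
```

View pics/4.png

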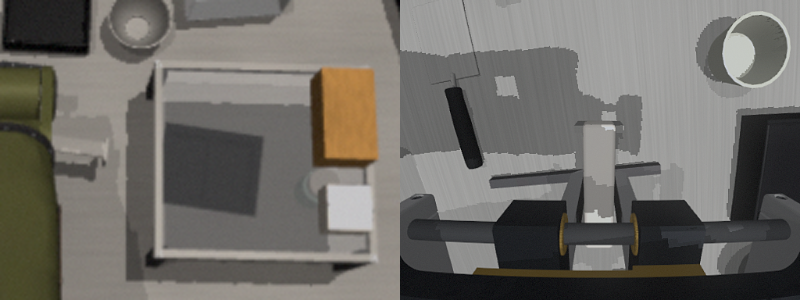

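The puller is held level. Its blade is at left-panel pixel (103,150), and the tray's far corners are at (262,137) and (250,215).

```bash
python3 - <<'E'
from h import *
np.set_printoptions(precision=1,suppress=True)
z=load('t4')
for u,v,h in((103,150,104),(262,137,45),(250,216,45),(164,125,45),(214,132,45),(208,208,45)):print(onz(z,230+u/2,100+v/2,h),px(z,230+u/2,100+v/2))
E
```

```text
[ 528.3 -118.6  104. ] [ 527.6 -118.4  107. ]
[ 562.1 -388.9   45. ] [ 536.6 -363.4  149.4]
[ 428.9 -361.6   45. ] [ 412.8 -338.   149.4]
[ 583.9 -225.3   45. ] [ 555.8 -210.7  153.8]
[ 571.2 -308.6   45. ] [ 544.6 -288.3  151.8]
[ 442.9 -292.9   45. ] [ 425.7 -274.1  149.6]
```

```bash
python3 -m crank '[[0,-40,1,1,0,0,0],[0,-80,3,1,0,0,0],[0,-115,4,1,0,0,0],[0,-132,5,1,0,0,0],[0,-132,5,1,0,0,0],[0,-132,5,1,0,0,0]]'
python3 - <<'E'
from h import *
snap('top','t5');snap('scene','s5')
plan(534.5,-112,-1.5,1.437)
a=cv2.resize(cv2.imread('pics/t5.png')[100:250,230:430],(400,300),interpolation=2);b=cv2.resize(cv2.imread('pics/s5.png')[180:330,90:290],(400,300),interpolation=2)
cv2.imwrite('pics/5.png',np.hstack([a,b]))
E
```

```text
clock: 9.5
eef_pos: [534.5, -111.1, 48.2]
eef_rot: [-3.141, -0.0, 1.438]
wrist_force: [-0.8, 0.2, -2.4]
finger_gap: 23.9
finger_force: 50.0
at [ 534.6 -110.5   48.3] [-3.141 -0.     1.438] F [ 0.5 -0.8 -1.1] gap 23.6 t 9.6
shift [-1.5  0.1 49.8] turn [-0.    -0.     0.001] rows 0.9956340508034325
```

View pics/5.png

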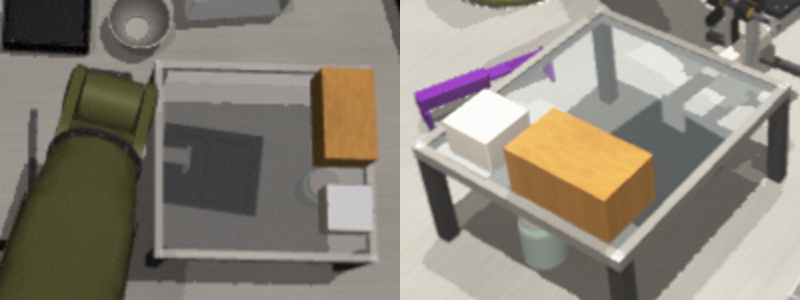

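The blade, at left-panel pixel (188,158), is over the near compartment between the near edge and the divider. I'll lower it.

```bash
python3 -m crank '[[0,-1,0,15,0,0,0],[0,-1,0,30,0,0,0],[0,-1,0,40,0,0,0],[0,-1,0,45,0,0,0],[0,-1,0,50,0,0,0],[0,-1,0,50,0,0,0]]'
```

```text
clock: 10.2
eef_pos: [534.4, -112.2, -1.9]
eef_rot: [-3.141, -0.0, 1.437]
wrist_force: [0.4, 0.3, -1.9]
finger_gap: 23.9
finger_force: 50.0
```

```bash
python3 -m crank '[[0,8,-1,0,0,0,0],[0,16,-2,0,0,0,0],[0,22,-2,0,0,0,0],[0,28,-3,0,0,0,0],[0,34,-3,0,0,0,0],[0,40,-4,0,0,0,0],[0,48,-5,0,0,0,0],[0,56,-6,0,0,0,0]]'
```

```text
clock: 11.0
eef_pos: [536.8, -57.7, -0.9]
eef_rot: [3.139, 0.004, 1.438]
wrist_force: [-2.7, -39.8, 13.2]
finger_gap: 23.7
finger_force: 50.0
```

```bash
python3 -m crank '[[0,0,0,0,0,0,0]]'; python3 - <<'E'
from h import *
snap('top','t6')
s=manip.read_state();print(s['wrist_force'],s['moment'],s['eef_pos'])
a=cv2.resize(cv2.imread('pics/t6.png')[100:250,230:430],(400,300),interpolation=2);b=cv2.resize(cv2.imread('pics/t5.png')[100:250,230:430],(400,300),interpolation=2)
cv2.imwrite('pics/6.png',np.hstack([a,b]))
E
```

```text
clock: 11.1
eef_pos: [536.7, -57.7, -0.7]
eef_rot: [3.139, 0.004, 1.438]
wrist_force: [-0.9, -18.1, 4.8]
finger_gap: 23.2
finger_force: 50.0
[ -2.64711485 -17.52878253   5.01027326] [-3.48396977  0.35245796  0.23116885] [536.71131107 -57.75644673  -0.68168331]
```

View pics/6.png

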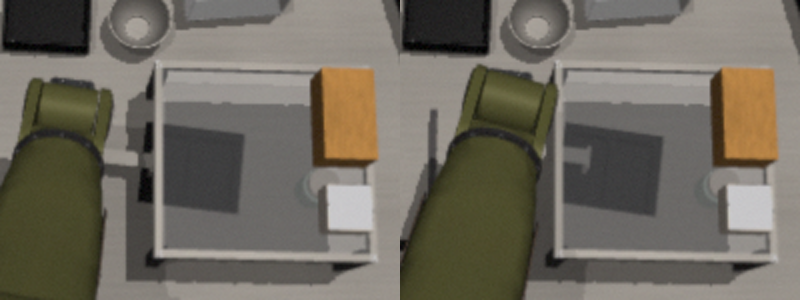

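The tray follows: its far edge moved from pixel 262 to 243. But the puller's rear foot, about 11 mm up, has met the 12 mm stop strip, which explains the force. I'll back off, raise it so the foot clears the strip, and check numerically that the handle is still level.

```bash
python3 -m crank '[[0,-4,0,0,0,0,0],[0,-8,0,0,0,0,0],[0,-8,0,-5,0,0,0],[0,-8,0,-10,0,0,0],[0,-8,0,-10,0,0,0],[0,-8,0,-10,0,0,0]]'
python3 - <<'E'
from h import *
np.set_printoptions(precision=1,suppress=True)
snap('wrist','w6');z=load('w6');plan(536,-60,8,1.437)
for v in range(135,215,8): print(v,[px(z,u,v).round(0).tolist() for u in (248,256,264)])
E
```

```text
clock: 11.75
eef_pos: [535.0, -63.9, 8.6]
eef_rot: [3.141, -0.0, 1.437]
wrist_force: [0.1, -0.1, -1.9]
finger_gap: 23.9
finger_force: 50.0
at [534.9 -63.9   8.4] [ 3.1 -0.   1.4] F [-0.2  0.1 -1.5] gap 23.4 t 11.8
shift [4.  0.6 0.4] turn [ 0. -0. -0.] rows 0.08055569011355206
135 [[540.0, -1.0, 13.0], [546.0, -1.0, 13.0], [552.0, -2.0, 12.0]]
143 [[539.0, -6.0, 14.0], [545.0, -7.0, 13.0], [551.0, -8.0, 13.0]]
151 [[538.0, -14.0, 2.0], [544.0, -15.0, 1.0], [551.0, -16.0, -1.0]]
159 [[540.0, -11.0, 71.0], [544.0, -12.0, 70.0], [548.0, -12.0, 70.0]]
167 [[539.0, -15.0, 73.0], [543.0, -16.0, 73.0], [548.0, -16.0, 74.0]]
175 [[538.0, -20.0, 73.0], [543.0, -20.0, 75.0], [547.0, -21.0, 72.0]]
183 [[538.0, -24.0, 72.0], [542.0, -25.0, 73.0], [547.0, -25.0, 73.0]]
191 [[537.0, -29.0, 74.0], [542.0, -29.0, 74.0], [546.0, -30.0, 73.0]]
199 [[536.0, -34.0, 72.0], [541.0, -34.0, 74.0], [546.0, -35.0, 73.0]]
207 [[536.0, -38.0, 73.0], [540.0, -38.0, 75.0], [545.0, -39.0, 73.0]]
```

The handle is level and hasn't slipped. I'll drag on, squaring up to the strip as it goes.

```bash
python3 -m crank '[[0,6,-1,0,0,0,0],[0,14,-1,0,0,0,-0.01],[0,26,-2,0,0,0,-0.02],[0,40,-4,0,0,0,-0.04],[0,55,-5,0,0,0,-0.06],[0,70,-7,0,0,0,-0.08],[0,85,-8,0,0,0,-0.1],[0,100,-10,0,0,0,-0.108],[0,115,-11,0,0,0,-0.108],[0,130,-13,0,0,0,-0.108]]'
python3 - <<'E'
from h import *
np.set_printoptions(precision=1,suppress=True)
snap('top','t7');z=load('t7')
s=manip.read_state();print(s['wrist_force'],s['eef_pos'],s['eef_rot'])
# dark tray pixels outside shelf: y from z=45 plane
g=z['p'].max(2);m=(g<45).astype('uint8')
n,l,st,c=cv2.connectedComponentsWithStats(m)
for i in range(1,n):
    if st[i,4]>150: print(st[i],onz(z,st[i,0],c[i][1],45),onz(z,st[i,0]+st[i,2],c[i][1],45),cv2.minAreaRect(np.argwhere(l==i)[:,::-1].astype('float32')))
E
```

```text
clock: 12.8
eef_pos: [539.5, 67.9, 8.4]
eef_rot: [3.141, -0.0, 1.545]
wrist_force: [-0.7, -2.0, -2.3]
finger_gap: 23.7
finger_force: 50.0
[-1.4  2.7 -1.4] [539.4  69.6   8.4] [ 3.1 -0.   1.5]
[ 425   71   55   57 2183] [ 806.9 -628.9   45. ] [ 807.9 -827.4   45. ] ((451.7494812011719, 99.77099609375), (50.2615852355957, 46.7283935546875), 73.0091781616211)
[ 231   89   44   38 1513] [779.9  45.5  45. ] [ 778.6 -105.3   45. ] ((252.8301239013672, 107.72789001464844), (42.83544921875, 35.845123291015625), 3.012787342071533)
[264 156  42  40 877] [552.6 -64.5  45. ] [ 551.5 -204.2   45. ] ((284.5, 175.5), (39.0, 41.0), 90.0)
[  0 208  47  19 258] [395.4 815.   45. ] [395.  653.2  45. ] ((22.2673282623291, 216.6732940673828), (16.3186092376709, 46.16972351074219), 84.2894058227539)
[ 173  306  101   77 1322] [ 39.7 226.6  45. ] [ 37.8 -89.   45. ] ((213.35260009765625, 323.973388671875), (77.84132385253906, 90.60145568847656), 52.23692321777344)
[146 323  16  28 224] [ 29.3 311.4  45. ] [ 29.3 261.   45. ] ((152.91380310058594, 336.5345153808594), (30.268341064453125, 8.727680206298828), 68.1985855102539)
```

```bash
python3 -m crank '[[0,8,0,0,0,0,0],[0,18,0,0,0,0,0],[0,28,0,0,0,0,0],[0,36,0,0,0,0,0],[0,42,0,0,0,0,0],[0,45,0,0,0,0,0],[0,47,0,0,0,0,0],[0,48,0,0,0,0,0]]'
python3 -m crank '[[0,1,0,0,0,0,0],[0,2,0,0,0,0,0],[0,3,0,0,0,0,0]]'
python3 -m crank '[[0,1,0,0,0,0,0],[0,2,0,0,0,0,0],[0,3,0,0,0,0,0]]'
```

```text
clock: 13.65
eef_pos: [540.6, 114.5, 8.3]
eef_rot: [-3.142, 0.0, 1.545]
wrist_force: [0.5, -1.9, -3.1]
finger_gap: 23.5
finger_force: 50.0
clock: 13.95
eef_pos: [540.7, 117.4, 8.4]
eef_rot: [3.142, 0.0, 1.545]
wrist_force: [-0.3, -1.7, -3.1]
finger_gap: 23.8
finger_force: 50.0
clock: 14.25
eef_pos: [540.8, 120.6, 8.4]
eef_rot: [3.142, 0.0, 1.545]
wrist_force: [-0.2, -1.7, -2.5]
finger_gap: 23.7
finger_force: 50.0
```

Drag force is about 2 N. I'll creep in, 1 mm per row.

```bash
for i in 1; do python3 -m crank '[[0,1,0,0,0,0,0],[0,2,0,0,0,0,0]]'; done
python3 -m crank '[[0,1,0,0,0,0,0],[0,2,0,0,0,0,0]]'
```

```text
clock: 14.45
eef_pos: [540.8, 122.6, 8.4]
eef_rot: [3.142, 0.0, 1.545]
wrist_force: [-0.4, -1.6, -1.9]
finger_gap: 23.9
finger_force: 50.0
clock: 14.65
eef_pos: [540.9, 124.6, 8.3]
eef_rot: [-3.142, 0.0, 1.545]
wrist_force: [-0.2, -1.5, -2.2]
finger_gap: 23.6
finger_force: 50.0
```

```bash
python3 -m crank '[[0,1,0,0,0,0,0],[0,2,0,0,0,0,0]]'
python3 -m crank '[[0,1,0,0,0,0,0],[0,2,0,0,0,0,0]]'
```

```text
clock: 14.85
eef_pos: [541.0, 126.6, 8.4]
eef_rot: [3.142, -0.0, 1.545]
wrist_force: [0.3, -2.2, -2.6]
finger_gap: 23.8
finger_force: 50.0
clock: 15.05
eef_pos: [541.0, 128.2, 8.3]
eef_rot: [-3.141, 0.001, 1.545]
wrist_force: [0.3, -7.3, -3.2]
finger_gap: 23.9
finger_force: 50.0
```

```bash
python3 -m crank '[[0,1,0,0,0,0,0],[0,2,0,0,0,0,0]]'
```

```text
clock: 15.25
eef_pos: [540.9, 129.2, 8.0]
eef_rot: [-3.141, 0.002, 1.545]
wrist_force: [0.8, -14.0, -4.7]
finger_gap: 23.2
finger_force: 50.0
```

```bash
python3 -m crank '[[0,-0.6,0,0,0,0,0],[0,-0.6,0,0,0,0,0],[0,-0.6,0,0,0,0,0],[0,-0.6,0,0,0,0,0],[0,-0.6,0,0,0,0,0],[0,-0.6,0,0,0,0,0]]'
```

```text
clock: 15.85
eef_pos: [540.9, 128.6, 8.0]
eef_rot: [-3.141, 0.002, 1.545]
wrist_force: [1.1, -11.1, -4.7]
finger_gap: 23.8
finger_force: 50.0
```

Firmly pressed at about 11 N. Now I'll unhook and carry the puller back.

```bash
python3 -m crank '[[0,-8,0,0,0,0,0],[0,-18,0,0,0,0,0],[0,-24,0,0,0,0,0],[0,-24,0,0,0,0,0],[0,-24,0,-20,0,0,0],[0,-24,0,-55,0,0,0],[0,-24,0,-60,0,0,0],[0,-24,0,-60,0,0,0]]'
python3 - <<'E'
from h import *
s=manip.read_state()
plan(482,131,62,3.099)
E
```

```text
clock: 16.65
eef_pos: [540.8, 106.1, 68.9]
eef_rot: [3.14, -0.0, 1.545]
wrist_force: [0.3, -0.8, -2.4]
finger_gap: 23.9
finger_force: 50.0
at [540.8 106.1  68.9] [ 3.14  -0.     1.545] F [ 0.3 -0.8 -2.4] gap 23.9 t 16.65
shift [ 23.4 -59.5   6.8] turn [ 2.000e-03  1.000e-03 -1.554e+00] rows 1.2853451386126116
```

```bash
python3 -m crank '[[0,23,-10,0,0,0,-0.14],[0,23,-20,0,0,0,-0.28],[0,23,-30,0,0,0,-0.42],[0,23,-40,0,0,0,-0.56],[0,23,-50,0,0,0,-0.7],[0,23,-60,0,0,0,-0.84],[0,23,-60,0,0,0,-0.98],[0,23,-60,0,0,0,-1.12],[0,23,-60,0,0,0,-1.26],[0,23,-60,0,0,0,-1.4]]'
python3 -m crank '[[0,0,0,0,0,0,-0.15],[0,0,0,20,0,0,-0.154],[0,0,0,50,0,0,-0.154],[0,0,0,70,0,0,-0.154],[0,0,0,76,0,0,-0.154],[0,0,0,79,0,0,-0.154],[0,0,0,79,0,0,-0.154]]'
python3 -c "
from h import *
plan(482,131,-12.5,3.099)"
```

```text
clock: 17.65
eef_pos: [480.1, 130.3, 66.6]
eef_rot: [-3.141, -0.002, 2.951]
wrist_force: [-0.3, 0.3, -2.7]
finger_gap: 23.8
finger_force: 50.0
clock: 18.35
eef_pos: [481.0, 130.5, -10.6]
eef_rot: [-3.142, -0.0, 3.099]
wrist_force: [-0.1, -0.2, -1.8]
finger_gap: 23.7
finger_force: 50.0
at [481.  130.5 -10.6] [-3.142 -0.     3.099] F [-0.1 -0.2 -1.8] gap 23.7 t 18.35
shift [-0.9  0.6  1.9] turn [-0. -0. -0.] rows 0.04297077223982132
```

```bash
python3 -m crank '[[0,0,0,1,0,0,0],[0,0,0,2,0,0,0],[0,0,0,2,0,0,0]]'
python3 -m crank '[[60,0,0,0,0,0,0],[60,0,0,0,0,0,0],[60,0,0,0,0,0,0],[60,0,0,0,0,0,0],[60,0,0,0,0,0,0],[60,0,0,0,0,0,0],[60,0,0,-20,0,0,0],[60,0,0,-60,0,0,0],[60,0,0,-100,0,0,0],[60,0,0,-150,0,0,0]]'
python3 - <<'E'
from h import *
np.set_printoptions(precision=1,suppress=True)
snap('top','t8');snap('wrist','w8');plan(510,-90,140,1.545)
a=cv2.resize(cv2.imread('pics/t8.png')[100:250,190:390],(800,600),interpolation=2)
cv2.imwrite('pics/8.png',a)
E
```

```text
clock: 18.65
eef_pos: [481.6, 130.6, -11.9]
eef_rot: [3.141, 0.002, 3.099]
wrist_force: [1.3, -0.2, 1.7]
finger_gap: 23.7
finger_force: 50.0
clock: 19.65
eef_pos: [480.1, 130.3, 138.0]
eef_rot: [-3.141, -0.002, 3.099]
wrist_force: [0.2, 0.9, 0.2]
finger_gap: 56.3
finger_force: 0.0
at [483.7 131.  143.4] [3.1 0.  3.1] F [0.7 0.1 0.1] gap 56.8 t 19.75
shift [ -35.7 -219.7    3.3] turn [0.  0.  1.6] rows 4.451975999006695
```

View pics/8.png

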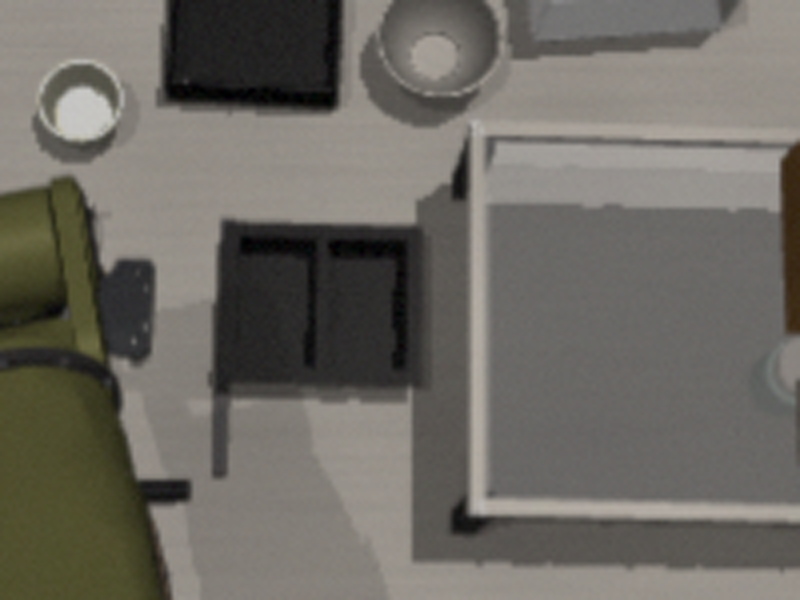

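The tray is out against the strip. It spans (220,220) to (420,385), with its divider along (323,238) to (318,370).

```bash
python3 - <<'E'
from h import *
np.set_printoptions(precision=1,suppress=True)
z=load('t8')
for u,v,h in((222,220,45),(423,228,45),(420,385,45),(217,383,45),(323,238,42),(318,370,42)):print(onz(z,190+u/4-.4,100+v/4-.4,h),px(z,190+u/4-.4,100+v/4-.4))
z=load('w8') # puller
for v in (125,150,180,205): print([px(z,u,v).round(0).tolist() for u in (250,256,262)])
plan(539,-90,140,1.545)
E
```

```text
[613.  -2.  45.] [621.2  -1.6  15.6]
[ 604.7 -170.2   45. ] [ 603.8 -169.8   48.5]
[ 471.2 -164.    45. ] [ 470.3 -163.6   49.9]
[474.4   2.8  45. ] [479.5   3.3  17.1]
[597.6 -86.4  42. ] [597.4 -86.4  42.7]
[485.1 -80.5  42. ] [483.7 -80.2  49.1]
[[417.0, 128.0, 1.0], [417.0, 136.0, -0.0], [418.0, 144.0, 4.0]]
[[443.0, 128.0, 53.0], [443.0, 134.0, 53.0], [444.0, 141.0, 53.0]]
[[478.0, 126.0, 52.0], [478.0, 133.0, 54.0], [478.0, 140.0, 52.0]]
[[508.0, 125.0, 53.0], [508.0, 132.0, 53.0], [509.0, 139.0, 52.0]]
at [483.7 131.  143.4] [3.1 0.  3.1] F [0.7 0.1 0.1] gap 56.8 t 19.75
shift [ -64.7 -218.5    3.6] turn [0.  0.  1.6] rows 4.557104618817927
```

The puller stands level. The tray centre is (541,-84), and its divider lies along world x to within 0.05 rad, so no turn is needed.

```bash
python3 -m crank '[[60,-15,-48,0,0,0,0.01],[60,-30,-96,0,0,0,0.01],[60,-45,-144,0,0,0,0.01],[60,-60,-190,0,0,0,0.01],[60,-66,-212,0,0,0,0.01],[60,-66,-212,0,0,0,0.01],[60,-66,-212,0,0,0,0.01]]'
python3 -c "
from h import *
plan(541,-83.5,-23,3.09)"
```

```text
clock: 20.45
eef_pos: [537.6, -83.9, 136.6]
eef_rot: [3.141, -0.001, 3.088]
wrist_force: [0.6, 0.3, 0.2]
finger_gap: 56.5
finger_force: 0.0
at [537.6 -83.9 136.6] [ 3.141e+00 -1.000e-03  3.088e+00] F [0.6 0.3 0.2] gap 56.5 t 20.45
shift [ -3.6   0.5 159.6] turn [ 0.    -0.001 -0.002] rows 3.1933539817790044
```

```bash
python3 -m crank '[[60,-3,0,50,0,0,0],[60,-3,0,95,0,0,0],[60,-3,0,125,0,0,0],[60,-3,0,145,0,0,0],[60,-3,0,155,0,0,0],[60,-3,0,158,0,0,0],[60,-3,0,158,0,0,0]]' 
python3 -m crank '[[0,0,0,0,0,0,0],[0,0,0,0,0,0,0],[0,0,0,0,0,0,0],[0,0,0,0,0,0,0],[0,0,0,0,0,0,0],[0,0,0,0,0,0,0],[0,0,0,0,0,0,0],[0,0,0,0,0,0,0],[0,0,0,0,0,0,0]]' 40
```

```text
clock: 21.15
eef_pos: [541.2, -83.8, -20.1]
eef_rot: [-3.142, 0.001, 3.09]
wrist_force: [-0.7, -0.3, -0.3]
finger_gap: 56.2
finger_force: 0.0
clock: 22.05
eef_pos: [540.9, -84.4, -20.6]
eef_rot: [-3.141, -0.0, 3.089]
wrist_force: [-0.8, -1.3, 1.3]
finger_gap: 9.9
finger_force: 40.0
```

```bash
python3 -m crank '[[0,0,0,-8,0,0,0],[0,0,0,-25,0,0,0],[0,0,0,-55,0,0,0],[0,0,0,-90,0,0,0],[0,0,0,-120,0,0,0],[0,0,0,-120,0,0,0]]'
python3 -c "
from h import *
plan(606,333,100,3.26)"
```

```text
clock: 22.65
eef_pos: [542.7, -84.5, 103.6]
eef_rot: [-3.141, 0.007, 3.089]
wrist_force: [0.4, 0.3, -2.7]
finger_gap: 10.0
finger_force: 40.0
at [542.7 -84.5 103.6] [-3.141  0.007  3.089] F [ 0.4  0.3 -2.7] gap 10.0 t 22.65
shift [-41.  420.3   3.6] turn [-0.001  0.006 -0.171] rows 8.44596983214427
```

```bash
python3 -m crank '[[0,-2,20,0,0,0,-0.01],[0,-6,60,0,0,0,-0.03],[0,-10,105,0,0,0,-0.05],[0,-15,150,0,0,0,-0.07],[0,-19,195,0,0,0,-0.09],[0,-24,240,0,0,0,-0.11],[0,-28,285,0,0,0,-0.13],[0,-33,330,0,0,0,-0.15],[0,-37,370,0,0,0,-0.17],[0,-39,400,0,0,0,-0.17]]'
python3 -m crank '[[0,-2,12,0,0,0,0],[0,-4,20,0,0,0,0],[0,-4,20,0,0,0,0],[0,-4,20,0,0,0,0]]'
python3 -c "
from h import *
plan(606,333,52,3.26)"
```

```text
clock: 23.65
eef_pos: [600.1, 315.5, 97.5]
eef_rot: [-3.141, -0.002, -3.023]
wrist_force: [0.3, -0.6, -2.1]
finger_gap: 9.5
finger_force: 40.0
clock: 24.05
eef_pos: [602.7, 332.3, 99.1]
eef_rot: [-3.141, -0.0, -3.025]
wrist_force: [0.3, 0.4, -2.3]
finger_gap: 10.0
finger_force: 40.0
at [602.7 332.3  99.1] [-3.141 -0.    -3.025] F [ 0.3  0.4 -2.3] gap 10.0 t 24.05
shift [-3.4  0.4 47.1] turn [-0.    -0.    -0.002] rows 0.9445110015614867
```

```bash
python3 -m crank '[[0,-3,0,15,0,0,0],[0,-3,0,30,0,0,0],[0,-3,0,40,0,0,0],[0,-3,0,44,0,0,0],[0,-3,0,46,0,0,0],[0,-3,0,47,0,0,0],[0,-3,0,48,0,0,0],[0,-3,0,48,0,0,0]]'
python3 -c "
from h import *
plan(606,333,49,3.26)"
```

```text
clock: 24.85
eef_pos: [605.7, 333.8, 51.6]
eef_rot: [3.141, 0.0, -3.024]
wrist_force: [-1.0, 0.5, -3.5]
finger_gap: 10.0
finger_force: 40.0
at [605.7 333.8  51.6] [ 3.141  0.    -3.024] F [-1.   0.5 -3.5] gap 10.0 t 24.85
shift [-0.2 -0.9  2.6] turn [ 0.     0.    -0.001] rows 0.05585785403145675
```

```bash
python3 -m crank '[[0,0,0,1,0,0,0],[0,0,0,2,0,0,0],[0,0,0,3,0,0,0],[0,0,0,3,0,0,0]]'
```

```text
clock: 25.25
eef_pos: [605.7, 333.8, 49.4]
eef_rot: [3.141, 0.001, -3.024]
wrist_force: [-3.2, -1.2, 4.6]
finger_gap: 9.4
finger_force: 40.0
```

```bash
python3 -m crank '[[45,0,0,0,0,0,0],[45,0,0,0,0,0,0],[45,0,0,0,0,0,0],[45,0,0,0,0,0,0],[45,0,0,0,0,0,0],[45,0,0,-15,0,0,0],[45,0,0,-45,0,0,0],[45,0,0,-80,0,0,0],[45,0,0,-100,0,0,0],[0,0,0,-100,0,0,0]]'
python3 - <<'E'
from h import *
np.set_printoptions(precision=1,suppress=True)
snap('scene','s9');snap('wrist','w9');snap('top','t9');z=load('w9')
K=z['camera_matrix']
Z=[]
for v in range(0,384,2):
  for u in range(0,512,2):
    if 0<z['d'][v,u]<500:
      Z.append(px(z,u,v))
Z=np.array(Z)
m=(np.hypot(Z[:,0]-467,Z[:,1]-366)<30)
for lo in range(48,84,3):
  k=m&(Z[:,2]>=lo)&(Z[:,2]<lo+3)
  if k.any(): print(lo,k.sum(),Z[k].mean(0),Z[k].min(0),Z[k].max(0))
k=(Z[:,2]>107)&(Z[:,2]<122)&(abs(Z[:,0]-606)<110)&(abs(Z[:,1]-333)<120)
print('tray rim',k.sum(),Z[k].min(0),Z[k].max(0))
plan(466.5,366,100,3.26)
E
```

```text
clock: 26.25
eef_pos: [606.8, 334.4, 153.2]
eef_rot: [3.139, 0.006, -3.024]
wrist_force: [-0.1, -1.0, 0.1]
finger_gap: 37.2
finger_force: 0.0
48 64 [464.1 362.1  50.5] [437.6 339.3  49.4] [494.6 392.6  51. ]
51 236 [470.6 362.5  52. ] [439.6 336.   51. ] [496.3 395.5  53.5]
54 6 [482.2 358.1  54.8] [473.9 345.5  54.1] [488.8 373.7  55.5]
57 1 [486.1 366.1  57.9] [486.1 366.1  57.9] [486.1 366.1  57.9]
60 40 [468.4 365.   62.3] [447.5 347.5  60.1] [486.2 386.9  63. ]
63 153 [467.8 366.9  63.9] [447.2 347.9  63. ] [486.3 387.2  65.9]
66 4 [472.4 360.1  67. ] [461.7 350.9  66. ] [478.9 369.9  68. ]
69 12 [473.  365.   70.8] [456.3 355.2  69.2] [478.2 380.   72. ]
72 123 [466.2 367.6  73.4] [453.7 356.3  72. ] [478.1 379.3  74.9]
75 3 [467.9 372.7  75.3] [463.3 369.9  75. ] [474.3 376.5  75.5]
tray rim 2140 [528.  243.1 107.1] [675.  421.8 118.7]
at [605.2 333.5 147.5] [-3.1 -0.  -3. ] F [ 0.4  0.5 -0.2] gap 25.8 t 26.4
shift [133.9  48.5  47.6] turn [-0. -0. -0.] rows 3.0031117325788146
```

Key top found at (466.3,367.3,73.4). The tray is centred on the plate.

```bash
python3 -m crank '[[0,45,17,0,0,0,0],[0,90,34,5,0,0,0],[0,134,50,10,0,0,0],[0,134,50,40,0,0,0],[0,134,50,70,0,0,0],[0,134,50,90,0,0,0],[0,134,50,95,0,0,0],[0,134,50,95,0,0,0]]'
python3 -c "
from h import *
plan(466.3,367.3,40,3.26)"
```

```text
clock: 27.2
eef_pos: [466.2, 367.3, 52.4]
eef_rot: [-3.141, -0.002, -3.024]
wrist_force: [-0.8, -0.3, 0.1]
finger_gap: 0.7
finger_force: 0.0
at [466.2 367.3  52.4] [-3.141e+00 -2.000e-03 -3.024e+00] F [-0.8 -0.3  0.1] gap 0.7 t 27.2
shift [-0.1 -0.1 12.4] turn [-0.001 -0.002 -0.001] rows 0.24853158779494047
```

```bash
python3 -m crank '[[0,0,0,4,0,0,0],[0,0,0,8,0,0,0],[0,0,0,12,0,0,0],[0,0,0,14,0,0,0],[0,0,0,14,0,0,0]]'
```

```text
clock: 27.7
eef_pos: [466.6, 367.7, 39.3]
eef_rot: [-3.142, -0.0, -3.024]
wrist_force: [-0.1, 0.1, 1.3]
finger_gap: 0.4
finger_force: 0.0
```

```bash
python3 -m crank '[[0,0,0,2,0,0,0],[0,0,0,4,0,0,0],[0,0,0,5,0,0,0],[0,0,0,5,0,0,0]]'
python3 -m crank '[[0,0,0,1,0,0,0],[0,0,0,2,0,0,0],[0,0,0,2,0,0,0]]'
```

```text
clock: 28.1
eef_pos: [466.8, 367.8, 34.5]
eef_rot: [3.141, 0.0, -3.024]
wrist_force: [-0.7, 0.2, 4.7]
finger_gap: 0.5
finger_force: 2.0
clock: 28.4
eef_pos: [466.8, 367.8, 33.1]
eef_rot: [3.141, 0.001, -3.024]
wrist_force: [-1.9, -2.8, 9.8]
finger_gap: 0.1
finger_force: 5.1
```

The key has bottomed out at 9.8 N. I'll press slightly further, then retract and verify.

```bash
python3 -m crank '[[0,0,0,1,0,0,0],[0,0,0,1,0,0,0],[0,0,0,-5,0,0,0],[0,0,0,-20,0,0,0],[0,0,0,-60,0,0,0],[0,0,0,-110,0,0,0],[0,0,0,-130,0,0,0],[0,0,0,-130,0,0,0],[0,0,0,-130,0,0,0]]'
python3 - <<'E'
from h import *
np.set_printoptions(precision=1,suppress=True)
snap('wrist','w10');snap('scene','s10')
z=load('w10')
v,u=np.mgrid[0:384:2,0:512:2]
Z=np.array([px(z,a,b) for a,b in zip(u.ravel(),v.ravel()) if z['d'][b,a]>0])
k=np.hypot(Z[:,0]-466,Z[:,1]-367)<9;print('key',np.median(Z[k],0))
a,b=load('s9'),load('s10')
d=np.abs(a['p'].astype(int)-b['p']).max(2)>40;q=np.argwhere(d);print('changed px',len(q),q.min(0),q.max(0))
z=b
Z=np.array([[*px(z,i,j)] for j in range(384) for i in range(512) if z['d'][j,i]>0])
k=(abs(Z[:,0]-606)<100)&(abs(Z[:,1]-333)<110)&(Z[:,2]>111)&(Z[:,2]<118);print('rim',k.sum(),np.percentile(Z[k],[2,98],0))
k=(abs(Z[:,1]-130)<9)&(abs(Z[:,0]-482)<45)&(Z[:,2]>45);print('handle',k.sum(),np.median(Z[k],0))
s=manip.read_state();print(s['clock'],s['wrist_force'],s['eef_pos'])
E
```

```text
clock: 29.3
eef_pos: [466.4, 367.6, 162.0]
eef_rot: [-3.141, -0.0, -3.024]
wrist_force: [0.6, 0.8, -0.1]
finger_gap: 0.5
finger_force: 0.0
Still running in the background as job /tmp/bash_jobs.1000/9667e66191d9 (pid 1620). You'll get a notice when it ends.
```

```bash
kill -- -$(cat /tmp/bash_jobs.1000/9667e66191d9/pid); cat /tmp/bash_jobs.1000/9667e66191d9/stdout; python3 - <<'E'
from h import *
np.set_printoptions(precision=1,suppress=True)
z=dict(load('s10'))
Z=np.array([px(z,i,j) for j in range(60,260,2) for i in range(180,440,2) if z['d'][j,i]>0])
k=(abs(Z[:,0]-606)<100)&(abs(Z[:,1]-333)<110)&(Z[:,2]>111)&(Z[:,2]<118);print('rim',k.sum(),np.percentile(Z[k],[2,98],0))
k=(abs(Z[:,1]-130)<9)&(abs(Z[:,0]-482)<45)&(Z[:,2]>45);print('handle',k.sum(),np.median(Z[k],0))
print(manip.read_state()['clock'])
E
```

```text
clock: 29.3
eef_pos: [466.4, 367.6, 162.0]
eef_rot: [-3.141, -0.0, -3.024]
wrist_force: [0.6, 0.8, -0.1]
finger_gap: 0.5
finger_force: 0.0
rim 100 [[533.5 248.6 111.7]
 [671.2 417.7 117.9]]
handle 27 [484.3 128.9  53.7]
29.4
```

The rim spans x 533–671 and y 249–418, so the tray's centre is (602,333), in the middle of the plate. The puller stands level and the key is released.

```bash
python3 -c "
from cell import manip
print(manip.sign_off())"
```

```text
the job is handed in; nothing more can be done
None
```

The job is handed in, and no verdict came back: the tray was pressed on the stop at about 11 N, the puller stands back on the bench, the tray rests within about 5 mm of the plate's middle by my measurement, and the tare key was pressed fully in and released (full press judged by force; the release was not checked in a picture).

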